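# Probe the gauge feet and hold a specimen block into the fixture corner

## Robot

A 7-joint arm with a two-finger parallel gripper is mounted at the origin on the work surface. World frame = base frame: x ahead of the robot, y to its left, z up, the work surface at z = 0. Lengths are in m, angles in rad, forces in N, time in s.
With the tool pointing down it reaches from about 0.35 to 0.9 m from the base axis. Payload 8.1 kg.
Tool frame: the origin (TCP) lies at the very end of the fingers, on their centre line; the grasp point (between the pads) lies 19 mm behind it; z points along the fingers, y is the direction in which the jaws open and shut (so a half turn about z gives the same grasp; the last joint's range is limited). The gripper opens to 92 mm and grips with 3 to 60 N. Pads are 19 mm wide; open, the fingers measure 130 mm over their backs; the gripper's body (75 mm by 190 mm) begins 47 mm behind the grasp point.
Start: joints at [1.015, 0.434, 0.025, 1.573, -0.012, 1.134, -0.075], TCP at [0.273, -0.562, 0.227] pointing down, gripper open.
Joint ranges: [-2.62, 2.62], [-0.44, 2.09], [-1.27, 1.32], [0.08, 2.57], [-1.32, 4.46], [0.12, 2], [-2.74, 2.74]. Speed limits (rad/s): [2.22, 2.22, 3.01, 3.01, 3.14, 3.14, 3.14].

## Interface

Orientations are given as a rotation vector (axis times angle).
In Python, from cell import observe, get_image, sign_off gives the robot as it stands.
- The arm moves only by the tool arm_command, never from a script. Its argument "deltas" is a list of rows, each an object with "xyz": the shift along the tool's x, y, z in cm, a list of three; "turn": the turn about the tool's z in degrees; "jaw": the closure in counts, from 0 (fully open) to 255 (shut). A call has 1 to 5 rows; each row is the pose to reach, as a shift and turn from the pose measured when the call began, along the tool's axes at that moment; what a row does not reach only later rows make up. A row lasts 1/12 s, in which the tool goes at most 41.7 mm and 7.16 degrees, less where a joint would pass 70% of its speed; a pose out of reach is approached as far as the arm can. A call with a gripper value outside its range is refused whole. The fingers move at their own pace and stop on an object; "force" is the grip in N (left out, the last holds). Time passes only in rows, so rows that repeat a pose let the fingers close. It gives the time, the measured TCP pose, the force and the opening at its end, in the units of the state.
- observe(): the state, without advancing time (a new reading comes with each control period).
- get_image(name): name is "scene" or "side" or "wrist"; returns a dict with "frame" (420x560x3 uint8, red, green, blue), "depth" (420x560 float32, m along the optical axis (not along the pixel's ray), 0 where there is no reading), "camera_matrix" (3x3 intrinsics, pixels), "cam_to_world" (4x4, takes a point from camera to world coordinates). Camera axes: x right, y up, looking along -z (the intrinsics and any distortion apply to the point x, -y, -z); pixel columns grow to the right and rows downward; lengths in m; the calibration is good to about 2 mm. A picture is of the moment at which its call begins.
- sign_off(): hands the job in, once; it reports no verdict.
The state is a dict: "clock": time; "joints": joint angles; "dq": joint speeds; "joint_efforts": joint torques, N m; "position": TCP position; "ee_rot": TCP orientation; "force": force on the tool from outside, world axes, zero at the start; "ft_torque": the same for the moment, N m; "width": opening from 0.0 (shut) to 1.0 (fully open).
Only numpy, scipy, OpenCV 4.12 (cv2) and the standard library are available. Lean on these libraries where they do the work, as an engineer would, in place of code of your own. Each camera call takes 0.05 s, during which the arm holds its last target.

## Task

Take the orange sprung probe from its holder and press its brass tip lightly onto the low gauge foot (green spot) and then onto the high gauge foot (red spot). Then set the tip on the ledge of the blue stepped specimen block, slide the block up flush against the white fence, and finish while still holding it there with the probe, its sprung tip pushed part way in: one steady, moderate diagonal push that presses it against the fence and down on the plate together. Move the block with the probe only, do not ram it, and leave the other things on the bench alone.

Things in the scene. Friction and masses are not known exactly. Their poses are not given: they have to be found in the camera images.
- probe: Loose touch probe, 105 g, upright in the holder. Origin: centre of its handle's underside, z up. Orange handle 26 x 26 mm (sides along its x, y), z 0 to 55 mm, plus 3 mm black cap; grip it there from above, 60 N or more. Steel stem 9 mm thick down to z -28, then the sprung tip, a 10 mm brass ball with its lowest point at z -60 mm. Resists side pushes best if the fingers close along the push.
- tip (a point): Lowest point of the brass ball of the probe; it moves with the plunger. Its own z axis runs up the probe.
- plunger (a joint): How far the probe's tip is pushed in, m: 0 out, 0.010 fully in. Spring: 2 N to start moving, 500 N/m, so about 4.5 N at 5 mm and 7 N at 10 mm.
- holder: Grey fixed block 60 x 60 mm, 65 mm tall, with a 16 mm upright through hole at its centre, in which the probe stands, handle resting on the top. Origin at the centre of its underside.
- low_foot_top (a point): Centre of the top of the low gauge foot (height 20 mm): the green spot, 28 mm diameter.
- high_foot_top (a point): Centre of the top of the high gauge foot (height 45 mm): the red spot, 28 mm diameter.
- low_foot: Fixed aluminium disc, 48 mm diameter, 20 mm tall, with the green spot on top. Origin at its underside's centre.
- high_foot: Fixed aluminium cylinder, 48 mm diameter, 45 mm tall, with the red spot on top. Origin at its underside's centre. The two feet may have changed places.
- fixture: Fixed seating fixture, 150 x 150 mm, turned by up to 0.4 rad. Origin at the centre of its underside. Along its +y edge runs the fence (parallel to its x); everything else of its top is the plate, 14 mm above the table.
- plate: The fixture's dark steel plate, 150 x 150 mm, top at 14 mm. Same origin and axes as the fixture.
- fence: The fixture's fence, slick white plastic (low friction, so a block pushed at its middle squares itself), 14 mm thick, 150 mm long, top 48 mm above the table (34 mm above the plate). Same origin and axes as the fixture; its inner face is the plane y = +61 mm and looks to -y.
- block: Loose blue block, about 250 g, askew on the plate off the fence. 76 mm along x, 50 mm along y; origin: underside's centre. Its half towards the fence (y -1 to +25 mm) is 34 mm tall; its other half (y -25 to -1 mm) is a ledge 14 mm high: the tip rests there and pushes the step face at its middle; 10 to 15 N squares it. Flush: origin at y = 36 mm in the fixture's frame, x along the fence.
- bottle: Bystander, loose, leave alone: white bottle with green cap, 52 mm diameter, 130 mm tall. Origin at its underside.
- jar: Bystander, loose, leave alone: amber jar with red cap, 56 mm diameter, 70 mm tall. Origin at its underside.
- beaker: Bystander, loose, leave alone: open glass beaker, 68 mm diameter, 80 mm tall. Origin at its underside.
- slide_box: Bystander, loose, leave alone: open white box of glass slides, 85 x 60 x 30 mm. Origin at its underside.
- dish: Bystander, loose, leave alone: clear closed dish with amber filling, 86 mm diameter, 14 mm tall. Origin at its underside.
- marker: Bystander, loose, leave alone: red marker with blue cap lying flat, about 135 x 13 x 12 mm. Origin at its underside.
Mind the look-alikes: they are no part of the job. There is more than one size of the probe; the job needs the largest.

How it is judged:
On the way, in this order (a step that is already met when the one before it is completed fails the run):
1. the held probe's tip presses on the low foot's green spot (contact force between the fingers and probe above 2 N and contact force between probe and low_foot above 1 N and distance between tip and low_foot_top below 0.013 m), for 0.15 s.
2. the held probe's tip presses on the high foot's red spot, the block not yet moved (contact force between the fingers and probe above 2 N and contact force between probe and high_foot above 1 N and distance between tip and high_foot_top below 0.013 m and distance of block from where it was at the start of the episode below 0.008 m), for 0.15 s.
At the end, for the whole second after the job is handed in: Probe still gripped, its tip on the block's ledge, sprung in over 1 mm, pushing with over 3 N; block at rest, flat on the plate (2.5 mm, 0.04 rad), flush with the fence (2.5 mm, 0.05 rad), pressing on the fence with over 1.5 N and on the plate with over 4 N, weight included (contact force between the fingers and probe above 2 N and value of joint plunger above 0.001 m and contact force between probe and block above 3 N and contact force between block and fence above 1.5 N and contact force between block and plate above 4 N and y of block in the frame of fixture between 0.0335 and 0.039 m and z of block in the frame of fixture below 0.0165 m and angle between block's own z axis and vertical below 0.04 rad and angle between the x axis of block and the x axis of fixture, either way round below 0.05 rad and z of tip in the frame of block below 0.022 m and y of tip in the frame of block below 0 m and linear speed of block below 0.01 m/s and linear speed of probe below 0.02 m/s); the arm keeps its last pose, push and grip.
It fails at once if the block is rammed: the probe pushes it with over 40 N (contact force between probe and block above 40 N).
It fails at once if a gauge foot is rammed with over 40 N (contact force between probe and low_foot above 40 N or contact force between probe and high_foot above 40 N).
It fails at once if the arm or fingers touch the block (contact force between any of the fingers, the arm and block above 1 N).
It fails at once if a bystander is moved by more than 20 mm (distance of any of bottle, jar, beaker, slide_box, dish, marker from where it was at the start of the episode above 0.02 m).
It also fails if it takes over 58 s, if anything falls off the work surface, if the arm or the gripper's body presses on something with over 40 N, if the wrist force passes 120 N, or if a joint passes its speed limit or range.

## Working session

There is one attempt and no reset: what is moved stays moved. The work goes in short steps, Python scripts to look and compute and a tool call to move; the robot and the scene stay as the last step left them, time stands still between calls to the robot, and variables do not carry over. Pictures are saved under pics/ and viewed, and the job is handed in when it is done.

Besides the shell and the picture viewer there is one more tool, called after "Call:" as name(argument=value, ...), one argument or row to a line, values as JSON. arm_command: Moves the arm, as the interface text tells. Its arguments: {"type":"object","properties":{"deltas":{"type":"array","items":{"type":"object","properties":{"xyz":{"type":"array","items":{"type":"number"}},"turn":{"type":"number"},"jaw":{"type":"number"}}}},"force":{"type":"number"}},"required":["deltas"]}

```bash
mkdir -p pics; ls
python3 - <<'E'
from cell import observe,get_image
import cv2,numpy as np
print(observe())
for n in("scene","side","wrist"):
    d=get_image(n);cv2.imwrite(f"pics/{n}0.png",d["frame"][:,:,::-1]);np.savez(f"/tmp/{n}0.npz",**d)
    print(n,np.round(d["camera_matrix"],1).tolist(),np.round(d["cam_to_world"],3).tolist())
E
```

```text
pics
{'clock': 0.0, 'joints': array([ 1.01537577,  0.43518288,  0.02497258,  1.57405754, -0.01163766,
        1.13400145, -0.0751368 ]), 'dq': array([-7.28318737e-04,  1.43217063e-03, -5.61487723e-04, -2.41720101e-05,
        8.97497861e-04, -2.04689789e-03,  3.72359441e-04]), 'joint_efforts': array([ 8.10121037e-04, -6.67842436e+01,  9.85311382e-01, -3.14449096e+01,
       -6.05119555e-02,  4.30754106e-02,  9.50753792e-05]), 'position': array([ 0.27318631, -0.56158713,  0.22598517]), 'ee_rot': array([-3.06005471e+00, -7.04717988e-01,  6.85296855e-04]), 'force': array([ 0.27530333,  0.55696968, -0.19073015]), 'ft_torque': array([0.04511954, 0.01124166, 0.02997443]), 'width': 1.0000625764436573}
scene [[540.6, 0.0, 276.2], [0.0, 540.6, 216.9], [0.0, 0.0, 1.0]] [[-0.874, -0.391, 0.289, 1.045], [0.486, -0.708, 0.512, 0.813], [0.004, 0.588, 0.809, 1.348], [0.0, 0.0, 0.0, 1.0]]
side [[414.9, 0.0, 284.3], [0.0, 414.9, 204.7], [0.0, 0.0, 1.0]] [[0.977, 0.168, -0.131, 0.425], [-0.213, 0.723, -0.658, -0.674], [-0.016, 0.67, 0.742, 0.84], [0.0, 0.0, 0.0, 1.0]]
wrist [[322.1, 0.0, 277.0], [0.0, 322.1, 214.0], [0.0, 0.0, 1.0]] [[0.437, 0.863, 0.252, 0.341], [-0.899, 0.42, 0.123, -0.528], [0.0, -0.28, 0.96, 0.384], [0.0, 0.0, 0.0, 1.0]]
```

View pics/scene0.png

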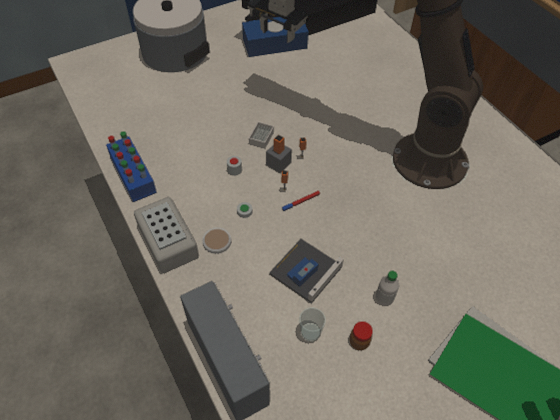

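View pics/side0.png

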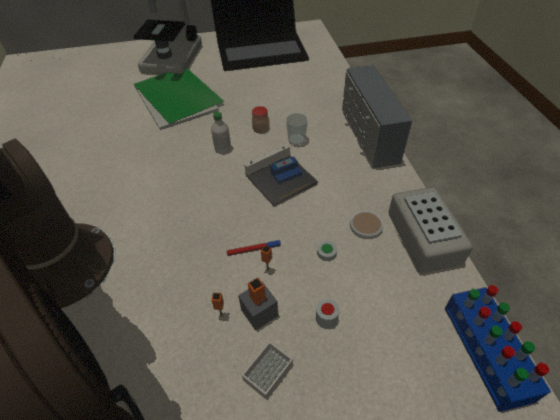

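View pics/wrist0.png

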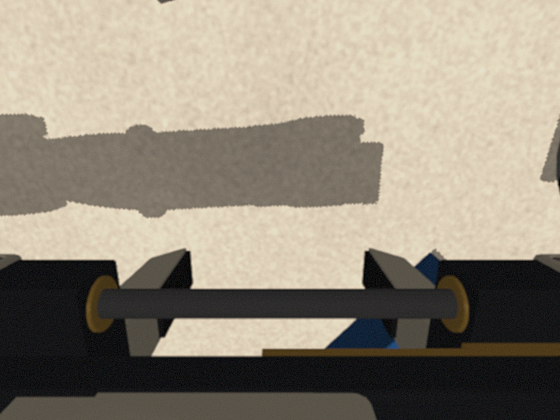

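The three orange candidates in the scene view are at (279,145), standing in the grey block, and two smaller ones at (303,145) and (285,178). The one at (279,145) fits because it is the largest and stands in the holder. I'll confirm it in an enlarged crop.

```bash
cat > h.py <<'E'
import numpy as np,cv2
def load(n): return dict(np.load(n))
def pts(d):
    K=d["camera_matrix"];T=d["cam_to_world"];z=d["depth"]
    v,u=np.mgrid[:z.shape[0],:z.shape[1]]
    p=np.stack([(u-K[0,2])/K[0,0]*z,-(v-K[1,2])/K[1,1]*z,-z],-1)
    w=p@T[:3,:3].T+T[:3,3]; w[z<=0]=np.nan
    return w
def ray(d,u,v,h):
    K=d["camera_matrix"];T=d["cam_to_world"]
    r=T[:3,:3]@np.array([(u-K[0,2])/K[0,0],-(v-K[1,2])/K[1,1],-1.]);o=T[:3,3]
    return o+r*(h-o[2])/r[2]
def hsv(d): return cv2.cvtColor(np.ascontiguousarray(d["frame"]),cv2.COLOR_RGB2HSV)
E
python3 - <<'E'
from h import *
s=load("/tmp/scene0.npz");t=load("/tmp/side0.npz")
a=cv2.resize(s["frame"][115:215,215:345],None,fx=5,fy=5,interpolation=cv2.INTER_CUBIC)
cv2.imwrite("pics/c1.png",a[:,:,::-1])
a=cv2.resize(s["frame"][225:315,255:360],None,fx=6,fy=6,interpolation=cv2.INTER_CUBIC)
cv2.imwrite("pics/c2.png",a[:,:,::-1])
for n,d in(("scene",s),("side",t)):
    H=hsv(d);w=pts(d)
    for nm,lo,hi in(("orange",(5,120,60),(14,255,255)),("green",(55,90,40),(90,255,255)),("red",(0,150,60),(4,255,255)),("red2",(172,150,60),(180,255,255)),("blue",(100,120,40),(125,255,255))):
        m=cv2.inRange(H,lo,hi)
        k,l,st,c=cv2.connectedComponentsWithStats(m)
        for i in range(1,k):
            if st[i,4]>=15:
                q=w[l==i]; 
                print(n,nm,c[i].round(1),st[i,4],np.nanmedian(q,0).round(3),np.nanmin(q[:,2]).round(3),np.nanmax(q[:,2]).round(3))
E
```

```text
scene orange [278.5 145.3] 129 [ 0.457 -0.22   0.096] 0.057 0.124
scene orange [302.2 144. ] 53 [ 0.373 -0.211  0.067] 0.041 0.087
scene orange [284.2 177.1] 55 [ 0.494 -0.117  0.071] 0.044 0.09
scene orange [359.7 340.5] 98 [0.585 0.436 0.042] 0.03 0.053
scene green [122.9 134.2] 24 [ 0.871 -0.494  0.107] 0.096 0.113
scene green [115.2 146.4] 30 [ 0.911 -0.455  0.107] 0.08 0.112
scene green [131.8 149.9] 30 [ 0.87  -0.414  0.108] 0.097 0.114
scene green [123.7 163.2] 35 [ 0.911 -0.374  0.107] 0.081 0.113
scene green [140.8 166.8] 31 [ 0.871 -0.335  0.108] 0.098 0.115
scene green [244.  207.5] 40 [ 0.641 -0.107  0.02 ] 0.015 0.026
scene green [391.9 275.4] 68 [0.439 0.349 0.129] 0.114 0.136
scene green [498.5 374.1] 8490 [0.314 0.669 0.015] -0.006 0.026
scene red [110.9 138.5] 27 [ 0.91  -0.493  0.106] -0.001 0.113
scene red [127. 142.] 20 [ 0.872 -0.455  0.107] 0.095 0.116
scene red [119.  154.7] 23 [ 0.912 -0.416  0.106] 0.069 0.114
scene red [136.  158.4] 21 [ 0.871 -0.375  0.108] 0.099 0.115
scene red [233.3 160.9] 34 [ 0.592 -0.272  0.045] 0.036 0.051
scene red [128.2 171.9] 22 
[... 1438 characters left out ...]
909 -0.341  0.11 ] 0.101 0.113
side red [327.3 308.7] 104 [ 0.591 -0.278  0.046] 0.042 0.049
side red [484.7 311.6] 45 [ 0.868 -0.382  0.11 ] 0.105 0.113
side red [516.2 325.8] 69 [ 0.91  -0.422  0.109] 0.1 0.112
side red [508.3 351.4] 55 [ 0.867 -0.462  0.109] 0.105 0.113
side red [542.6 368. ] 94 [ 0.909 -0.5    0.109] 0.102 0.112
side red2 [505.9 348. ] 15 [ 0.869 -0.455  0.109] 0.107 0.111
side blue [293.5 160.4] 18 [0.626 0.184 0.049] 0.046 0.053
side blue [273.7 167. ] 20 [0.566 0.174 0.049] 0.047 0.051
side blue [288.2 173.2] 145 [0.604 0.16  0.029] 0.026 0.034
side blue [273.2 243.2] 47 [ 0.517 -0.06   0.012] 0.005 0.015
side blue [494.6 353.9] 4462 [ 0.869 -0.443  0.063] 0.003 0.109
```

View pics/c1.png

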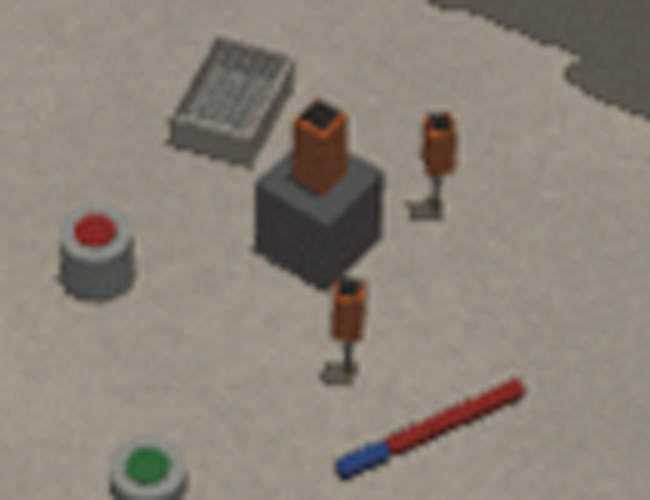

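View pics/c2.png

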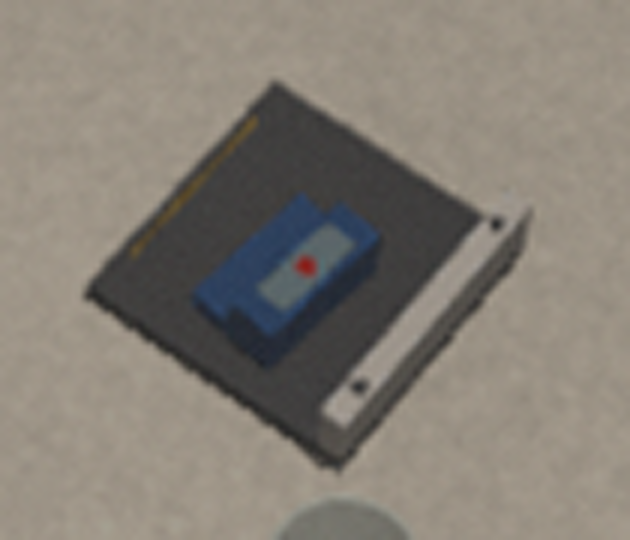

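The crop confirms it: the large orange probe, with its black cap, stands in the grey holder. The other two are smaller and stand loose. Red foot is at scene (233,161), green foot at (244,208). Next I'll measure the probe yaw, fixture and block.

Run:
```python
from h import *
s=load("/tmp/scene0.npz");t=load("/tmp/side0.npz")
def rect(q):
    r=cv2.minAreaRect((q[:,:2]*1000).astype(np.float32)); return np.round(r[0],1),np.round(r[1],1),round(r[2],1),len(q)
for n,d in(("scene",s),("side",t)):
    w=pts(d);H=hsv(d)
    reg=(abs(w[...,0]-.6)<.16)&(abs(w[...,1]-.16)<.15)
    # spots by ray
    for nm,lo,hi,h,c in(("green",(55,90,40),(90,255,255),.02,(.64,-.108)),("red",(0,150,60),(4,255,255),.045,(.592,-.275))):
        m=cv2.inRange(H,lo,hi)>0
        m&=np.hypot(w[...,0]-c[0],w[...,1]-c[1])<.03
        v,u=np.nonzero(m);print(n,nm,ray(d,u.mean(),v.mean(),h).round(4))
    plate=reg&(abs(w[...,2]-.014)<.006)&(H[...,2]<110)
    k,l,st,c=cv2.connectedComponentsWithStats(plate.astype(np.uint8)); i=1+st[1:,4].argmax()
    v,u=np.nonzero(l==i)
    q=np.array([ray(d,a,b,.014) for a,b in zip(u,v)]);print(n,"plate",rect(q))
    # low-z all fixture footprint
    fe=reg&(abs(w[...,2]-.048)<.005)
    white=fe&(H[...,1]<60)&(H[...,2]>110)
    k,l,st,c=cv2.connectedComponentsWithStats(white.astype(np.uint8)); i=1+st[1:,4].argmax()
    v,u=np.nonzero(l==i)
    q=np.array([ray(d,a,b,.048) for a,b in zip(u,v)]);print(n,"fence",rect(q))
    blue=cv2.inRange(H,(95,70,30),(130,255,255))>0
    f=blue&reg&(abs(w[...,2]-.028)<.0035);v,u=np.nonzero(f)
    q=np.array([ray(d,a,b,.028) for a,b in zip(u,v)]);print(n,"ledge",rect(q))
    cx,cy=(.605,.17)
    f=reg&(abs(w[...,2]-.048)<.004)&(np.hypot(w[...,0]-cx,w[...,1]-cy)<.05)
    v,u=np.nonzero(f);q=np.array([ray(d,a,b,.048) for a,b in zip(u,v)]);print(n,"blktop",rect(q))
    # cap/handle
    f=(np.hypot(w[...,0]-.455,w[...,1]+.23)<.035)&(w[...,2]>.118);v,u=np.nonzero(f)
    q=np.array([ray(d,a,b,.123) for a,b in zip(u,v)]);print(n,"cap",rect(q))
    f=(np.hypot(w[...,0]-.455,w[...,1]+.23)<.06)&(abs(w[...,2]-.065)<.004)&(H[...,1]<80);v,u=np.nonzero(f)
    q=np.array([ray(d,a,b,.065) for a,b in zip(u,v)]);print(n,"holdertop",rect(q))
```

```text
scene green [ 0.6402 -0.1065  0.02  ]
scene red [ 0.5924 -0.2731  0.045 ]
scene plate (array([584.5, 169.8]), array([151.9, 150.9]), 22.5, 1514)
scene fence (array([557.1, 230.9]), array([150.4,  14.4]), 22.4, 210)
scene ledge (array([600.6, 175.6]), array([77. , 50.3]), 16.8, 119)
scene blktop (array([597.2, 187.3]), array([79.1, 27.4]), 16.3, 195)
scene cap (array([ 451.3, -225.2]), array([24.7, 25.3]), 24.8, 40)
scene holdertop (array([ 450.2, -227.4]), array([61.3, 62.3]), 24.3, 140)
side green [ 0.6397 -0.109   0.02  ]
side red [ 0.5907 -0.2776  0.045 ]
side plate (array([583.6, 162.9]), array([153.9, 156. ]), 21.4, 1345)
side fence (array([566.8, 233.8]), array([128.4,  13. ]), 22.6, 124)
side ledge (array([603.8, 159.8]), array([77.4, 33.6]), 17.2, 191)
side blktop (array([597. , 182.1]), array([78.7, 32.5]), 16.2, 190)
side cap (array([ 450.5, -234.1]), array([26.1, 26.7]), 22.0, 151)
side holdertop (array([ 451.2, -232.5]), array([61.3, 62.9]), 22.2, 488)
```

```bash
cat > mv.py <<'E'
import sys,numpy as np
from cell import observe
from scipy.spatial.transform import Rotation as R
o=observe();r=R.from_rotvec(o["ee_rot"]).as_matrix()
x,y,z=map(float,sys.argv[1:4])
print("t",round(o["clock"],2),"pos",o["position"].round(4),"F",np.round(o["force"],1),"w",round(o["width"],3),"yaw tool x",round(np.degrees(np.arctan2(r[1,0],r[0,0])),2),"zdir",r[:,2].round(3))
print("delta cm",(r.T@(np.array([x,y,z])-o["position"])*100).round(2))
E
python3 mv.py .451 -.23 .25
```

```text
t 0.15 pos [ 0.2732 -0.5617  0.2261] F [-1.2 -0.1  0.8] w 1.0 yaw tool x 25.94 zdir [-0.001  0.001 -1.   ]
delta cm [ 30.5  -22.05  -2.36]
```

Call:
arm_command(
  deltas=[
    {"xyz": [3.2, -2.3, -0.5], "turn": 0, "jaw": 0},
    {"xyz": [6.5, -4.7, -1], "turn": 1, "jaw": 0},
    {"xyz": [9.8, -7.1, -1.5], "turn": 2, "jaw": 0},
    {"xyz": [13.1, -9.5, -2], "turn": 3, "jaw": 0},
    {"xyz": [16.4, -11.9, -2.4], "turn": 3, "jaw": 0},
  ],
)

```text
clock: 0.57
position: [0.3691, -0.3812, 0.2504]
ee_rot: [-3.078, -0.622, 0.001]
force: [0.9, -0.3, -0.4]
width: 0.996
```

```bash
python3 mv.py .451 -.23 .25
```

```text
t 0.57 pos [ 0.3691 -0.3812  0.2504] F [ 0.9 -0.3 -0.4] w 0.996 yaw tool x 22.86 zdir [-0.001  0.001 -1.   ]
delta cm [ 13.42 -10.75   0.05]
```

Call:
arm_command(
  deltas=[
    {"xyz": [3.2, -2.6, 0], "turn": 0, "jaw": 0},
    {"xyz": [6.4, -5.2, 0], "turn": 0, "jaw": 0},
    {"xyz": [9.6, -7.8, 0], "turn": 0, "jaw": 0},
    {"xyz": [13.4, -10.7, 0], "turn": 0, "jaw": 0},
    {"xyz": [13.4, -10.7, 0], "turn": 0, "jaw": 0},
  ],
)

```text
clock: 0.98
position: [0.4545, -0.2228, 0.2507]
ee_rot: [-3.073, -0.636, -0.003]
force: [-0.0, -0.0, -0.4]
width: 1.005
```

```bash
python3 mv.py .451 -.23 .25
python3 - <<'E'
from cell import get_image
from h import *
d=get_image("wrist");cv2.imwrite("pics/w1.png",d["frame"][:,:,::-1]);np.savez("/tmp/w1.npz",**d)
w=pts(d)
for lo,hi,h,rad in((.117,.13,.123,.03),(.06,.07,.065,.05)):
    f=(np.hypot(w[...,0]-.451,w[...,1]+.23)<rad)&(w[...,2]>lo)&(w[...,2]<hi);v,u=np.nonzero(f)
    q=np.array([ray(d,a,b,h) for a,b in zip(u,v)]);print(cv2.minAreaRect((q[:,:2]*1000).astype(np.float32)),len(q))
E
```

```text
t 0.98 pos [ 0.4545 -0.2228  0.2507] F [-0.  -0.  -0.4] w 1.005 yaw tool x 23.39 zdir [ 0.001  0.004 -1.   ]
delta cm [-0.61  0.52  0.07]
((450.7419128417969, -230.57144165039062), (24.9229736328125, 25.132015228271484), 23.396434783935547) 743
((450.16864013671875, -231.64137268066406), (60.64478302001953, 59.45404815673828), 22.388978958129883) 1956
```

View pics/w1.png

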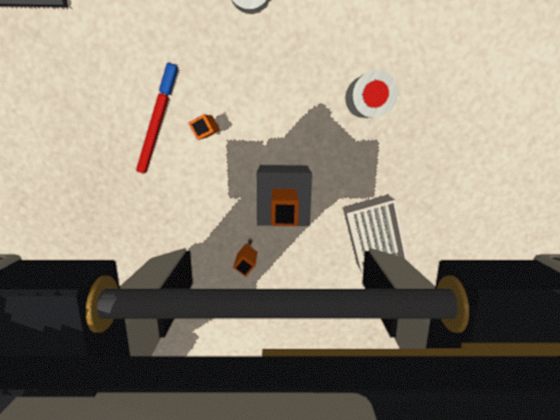

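The large probe (cap at (285,213)) is square to the jaws, and the small probes at (203,127) and (245,258) are clear of them. Cap measured at (0.4507, -0.231), yaw 23°. All three cameras agree.

```bash
python3 mv.py .4507 -.2308 .072
python3 - <<'E'
from h import *
d=load("/tmp/w1.npz");w=pts(d);H=hsv(d)
m=(cv2.inRange(H,(0,150,60),(4,255,255))>0)&(np.hypot(w[...,0]-.592,w[...,1]+.275)<.03)
v,u=np.nonzero(m);print(ray(d,u.mean(),v.mean(),.045),np.nanmedian(w[m],0))
E
```

```text
t 1.03 pos [ 0.4537 -0.2248  0.2506] F [-0.1  1.   0.6] w 1.0 yaw tool x 23.34 zdir [ 0.     0.003 -1.   ]
delta cm [-0.54  0.48 17.86]
[ 0.5899982  -0.27637777  0.045     ] [ 0.59002895 -0.27632487  0.04494899]
```

Red spot: mean (0.591, -0.276).

Call:
arm_command(
  deltas=[
    {"xyz": [-0.5, 0.5, 0], "turn": 0, "jaw": 0},
    {"xyz": [-0.5, 0.5, 2.5], "turn": 0, "jaw": 0},
    {"xyz": [-0.5, 0.5, 5.5], "turn": 0, "jaw": 0},
    {"xyz": [-0.5, 0.5, 8.5], "turn": 0, "jaw": 0},
    {"xyz": [-0.5, 0.5, 8.5], "turn": 0, "jaw": 0},
  ],
)

```text
clock: 1.45
position: [0.4469, -0.2318, 0.1608]
ee_rot: [-3.07, -0.631, 0.01]
force: [-1.7, 0.8, -0.3]
width: 0.999
```

```bash
python3 mv.py .4507 -.2308 .072
```

```text
t 1.45 pos [ 0.4469 -0.2318  0.1608] F [-1.7  0.8 -0.3] w 0.999 yaw tool x 23.22 zdir [-0.008  0.006 -1.   ]
delta cm [0.43 0.13 8.88]
```

Call:
arm_command(
  deltas=[
    {"xyz": [0.2, 0.1, 1], "turn": 0, "jaw": 0},
    {"xyz": [0.3, 0.1, 3], "turn": 0, "jaw": 0},
    {"xyz": [0.3, 0.1, 5], "turn": 0, "jaw": 0},
    {"xyz": [0.3, 0.1, 6], "turn": 0, "jaw": 0},
    {"xyz": [0.3, 0.1, 6], "turn": 0, "jaw": 0},
  ],
)

```text
clock: 1.87
position: [0.4483, -0.2319, 0.0998]
ee_rot: [-3.069, -0.629, 0.014]
force: [0.5, 0.1, 0.8]
width: 1.0
```

```bash
python3 mv.py .4507 -.2308 .072
```

```text
t 1.87 pos [ 0.4483 -0.2319  0.0998] F [0.5 0.1 0.8] w 1.0 yaw tool x 23.15 zdir [-0.011  0.006 -1.   ]
delta cm [0.28 0.02 2.78]
```

Call:
arm_command(
  deltas=[
    {"xyz": [0.2, 0, 1], "turn": 0, "jaw": 0},
    {"xyz": [0.3, 0, 2], "turn": 0, "jaw": 0},
    {"xyz": [0.3, 0, 2.7], "turn": 0, "jaw": 0},
    {"xyz": [0.3, 0, 2.7], "turn": 0, "jaw": 0},
    {"xyz": [0.3, 0, 2.7], "turn": 0, "jaw": 0},
  ],
)

```text
clock: 2.28
position: [0.4505, -0.2304, 0.0726]
ee_rot: [-3.069, -0.629, 0.015]
force: [0.4, 0.4, -0.2]
width: 1.002
```

```bash
python3 mv.py .4507 -.2308 .072
```

```text
t 2.28 pos [ 0.4505 -0.2304  0.0726] F [ 0.4  0.4 -0.2] w 1.002 yaw tool x 23.15 zdir [-0.011  0.007 -1.   ]
delta cm [0.   0.04 0.06]
```

Call:
arm_command(
  deltas=[
    {"xyz": [0, 0, 0], "turn": 0, "jaw": 120},
    {"xyz": [0, 0, 0], "turn": 0, "jaw": 200},
    {"xyz": [0, 0, 0], "turn": 0, "jaw": 255},
    {"xyz": [0, 0, 0], "turn": 0, "jaw": 255},
    {"xyz": [0, 0, 0], "turn": 0, "jaw": 255},
  ],
  force=60,
)

```text
clock: 2.7
position: [0.4507, -0.2305, 0.0728]
ee_rot: [-3.069, -0.629, 0.015]
force: [0.6, 0.5, -0.6]
width: 0.686
```

Call:
arm_command(
  deltas=[
    {"xyz": [0, 0, 0], "turn": 0, "jaw": 255},
    {"xyz": [0, 0, 0], "turn": 0, "jaw": 255},
    {"xyz": [0, 0, 0], "turn": 0, "jaw": 255},
    {"xyz": [0, 0, 0], "turn": 0, "jaw": 255},
  ],
)

```text
clock: 3.03
position: [0.4507, -0.2305, 0.0728]
ee_rot: [-3.069, -0.629, 0.015]
force: [0.1, -0.6, 0.1]
width: 0.395
```

```bash
python3 mv.py .4507 -.2308 .072
```

```text
t 3.03 pos [ 0.4507 -0.2305  0.0728] F [ 0.1 -0.6  0.1] w 0.395 yaw tool x 23.15 zdir [-0.011  0.007 -1.   ]
delta cm [-0.01  0.03  0.08]
```

Call:
arm_command(
  deltas=[
    {"xyz": [0, 0, 0], "turn": 0, "jaw": 255},
    {"xyz": [0, 0, 0], "turn": 0, "jaw": 255},
    {"xyz": [0, 0, 0], "turn": 0, "jaw": 255},
    {"xyz": [0, 0, 0], "turn": 0, "jaw": 255},
  ],
)

```text
clock: 3.37
position: [0.4507, -0.2305, 0.0728]
ee_rot: [-3.069, -0.629, 0.015]
force: [-0.1, 0.0, -0.4]
width: 0.284
```

Call:
arm_command(
  deltas=[
    {"xyz": [0, 0, 0], "turn": 0, "jaw": 255},
    {"xyz": [0, 0, 0], "turn": 0, "jaw": 255},
  ],
)

```text
clock: 3.53
position: [0.4507, -0.2305, 0.0728]
ee_rot: [-3.069, -0.629, 0.015]
force: [-0.4, -0.2, 0.7]
width: 0.282
```

Grip is at 26 mm, as expected. Lifting straight up.

Call:
arm_command(
  deltas=[
    {"xyz": [0, 0, -1.5], "turn": 0, "jaw": 255},
    {"xyz": [0, 0, -4], "turn": 0, "jaw": 255},
    {"xyz": [0, 0, -7], "turn": 0, "jaw": 255},
    {"xyz": [0, 0, -10], "turn": 0, "jaw": 255},
    {"xyz": [0, 0, -11.5], "turn": 0, "jaw": 255},
  ],
)

```text
clock: 3.95
position: [0.453, -0.2316, 0.1911]
ee_rot: [-3.071, -0.629, 0.01]
force: [1.1, 0.5, -1.0]
width: 0.275
```

```bash
python3 mv.py .640 -.108 .188
python3 - <<'E'
from cell import get_image
import cv2
for n in("side","wrist"):
    d=get_image(n);cv2.imwrite(f"pics/{n}2.png",d["frame"][:,:,::-1])
E
```

```text
t 3.95 pos [ 0.453  -0.2316  0.1911] F [ 1.1  0.5 -1. ] w 0.275 yaw tool x 23.15 zdir [-0.008  0.005 -1.   ]
delta cm [22.05 -4.01  0.23]
```

View pics/side2.png

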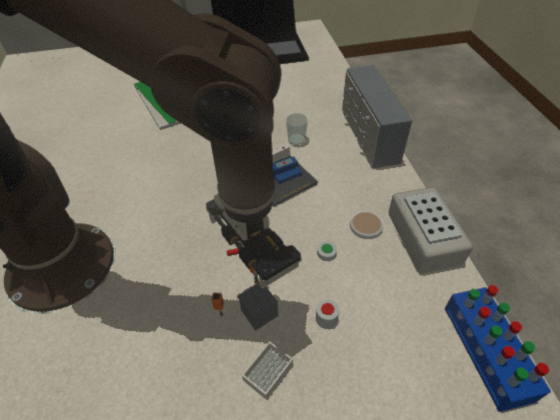

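View pics/wrist2.png

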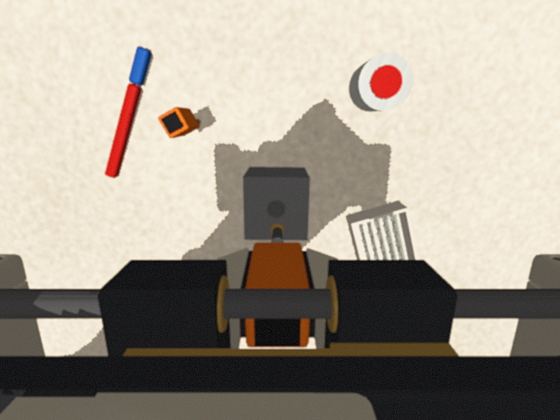

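The probe is in the jaws (wrist view, handle at (277,290)) and the holder hole (277,210) is empty. Moving to the green spot.

Call:
arm_command(
  deltas=[
    {"xyz": [2.5, -0.5, 0], "turn": 0, "jaw": 255},
    {"xyz": [6, -1.1, 0.1], "turn": 0, "jaw": 255},
    {"xyz": [9.5, -1.7, 0.2], "turn": 0, "jaw": 255},
    {"xyz": [13, -2.4, 0.2], "turn": 0, "jaw": 255},
    {"xyz": [16.5, -3, 0.2], "turn": 0, "jaw": 255},
  ],
)

```text
clock: 4.47
position: [0.5939, -0.1382, 0.1865]
ee_rot: [-3.071, -0.629, 0.011]
force: [-0.0, -0.8, -2.0]
width: 0.281
```

```bash
python3 mv.py .640 -.108 .11
```

```text
t 4.47 pos [ 0.5939 -0.1382  0.1865] F [-0.  -0.8 -2. ] w 0.281 yaw tool x 23.13 zdir [-0.008  0.005 -1.   ]
delta cm [ 5.47 -0.9   7.63]
```

Call:
arm_command(
  deltas=[
    {"xyz": [2.5, -0.5, 1], "turn": 0, "jaw": 255},
    {"xyz": [4.5, -0.9, 3], "turn": 0, "jaw": 255},
    {"xyz": [5.5, -0.9, 5], "turn": 0, "jaw": 255},
    {"xyz": [5.5, -0.9, 7.5], "turn": 0, "jaw": 255},
    {"xyz": [5.5, -0.9, 7.8], "turn": 0, "jaw": 255},
  ],
)

```text
clock: 4.88
position: [0.637, -0.1067, 0.1022]
ee_rot: [-3.068, -0.63, 0.024]
force: [-2.1, 0.2, -2.5]
width: 0.281
```

```bash
python3 mv.py .640 -.108 .0878;python3 - <<'E'
from cell import get_image
import cv2
d=get_image("side");a=cv2.resize(d["frame"][190:300,260:400],None,fx=4,fy=4);cv2.imwrite("pics/side3.png",a[:,:,::-1])
E
```

```text
t 4.88 pos [ 0.637  -0.1067  0.1022] F [-2.1  0.2 -2.5] w 0.281 yaw tool x 23.22 zdir [-0.017  0.006 -1.   ]
delta cm [0.24 0.25 1.43]
```

View pics/side3.png

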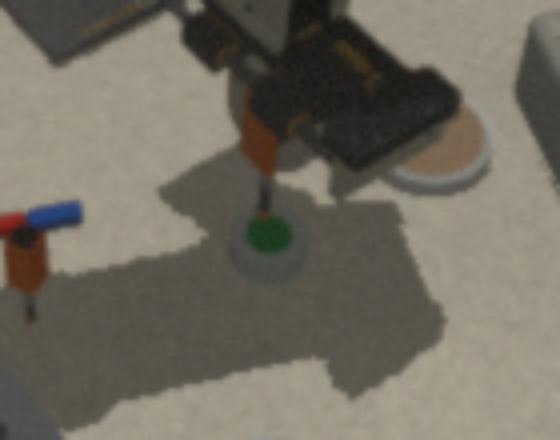

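The brass tip (crop (263,215)) is just above the green spot (270,237). Now pressing.

Call:
arm_command(
  deltas=[
    {"xyz": [0.2, 0.2, 0.5], "turn": 0, "jaw": 255},
    {"xyz": [0.2, 0.2, 1.0], "turn": 0, "jaw": 255},
    {"xyz": [0.2, 0.2, 1.5], "turn": 0, "jaw": 255},
    {"xyz": [0.2, 0.2, 1.8], "turn": 0, "jaw": 255},
    {"xyz": [0.2, 0.2, 1.8], "turn": 0, "jaw": 255},
  ],
)

```text
clock: 5.35
position: [0.6398, -0.1089, 0.0861]
ee_rot: [-3.07, -0.628, 0.022]
force: [-0.3, -0.4, 2.2]
width: 0.283
```

Call:
arm_command(
  deltas=[
    {"xyz": [0, 0, 0], "turn": 0, "jaw": 255},
    {"xyz": [0, 0, 0], "turn": 0, "jaw": 255},
  ],
)

```text
clock: 5.52
position: [0.6399, -0.1089, 0.0868]
ee_rot: [-3.07, -0.628, 0.021]
force: [-1.5, -0.4, 0.6]
width: 0.281
```

```bash
python3 mv.py .640 -.108 .0838;python3 - <<'E'
from cell import get_image
import cv2
d=get_image("side");a=cv2.resize(d["frame"][190:300,260:400],None,fx=4,fy=4);cv2.imwrite("pics/side4.png",a[:,:,::-1])
E
```

```text
t 5.52 pos [ 0.6399 -0.1089  0.0868] F [-1.5 -0.4  0.6] w 0.281 yaw tool x 23.13 zdir [-0.015  0.005 -1.   ]
delta cm [ 0.05 -0.08  0.3 ]
```

View pics/side4.png

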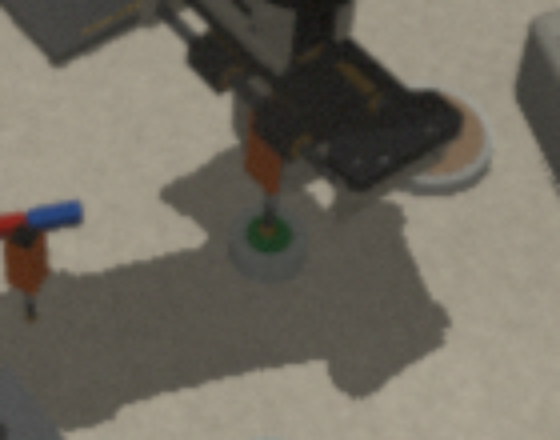

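The tip is on the green spot (crop (267,230)), but holding reset the target and eased the force. I'll press a few millimetres deeper so it registers clearly.

Call:
arm_command(
  deltas=[
    {"xyz": [0, 0, 0.2], "turn": 0, "jaw": 255},
    {"xyz": [0, 0, 0.4], "turn": 0, "jaw": 255},
    {"xyz": [0, 0, 0.5], "turn": 0, "jaw": 255},
    {"xyz": [0, 0, 0.5], "turn": 0, "jaw": 255},
    {"xyz": [0, 0, 0.5], "turn": 0, "jaw": 255},
  ],
)

```text
clock: 5.98
position: [0.64, -0.1089, 0.0818]
ee_rot: [-3.07, -0.628, 0.021]
force: [-1.0, -0.6, 3.7]
width: 0.279
```

```bash
for i in 1 2; do python3 mv.py .591 -.276 .19; done
```

```text
t 5.98 pos [ 0.64   -0.1089  0.0818] F [-1.  -0.6  3.7] w 0.279 yaw tool x 23.14 zdir [-0.014  0.005 -1.   ]
delta cm [-11.19  13.33 -10.83]
t 5.98 pos [ 0.64   -0.1089  0.0818] F [-1.  -0.6  3.7] w 0.279 yaw tool x 23.14 zdir [-0.014  0.005 -1.   ]
delta cm [-11.19  13.33 -10.83]
```

Fz has risen about 5 N from its free value at about 6 mm in, which matches the spring. Step 1 is done. Up and over to the red spot.

Call:
arm_command(
  deltas=[
    {"xyz": [0, 0, -2], "turn": 0, "jaw": 255},
    {"xyz": [0, 0, -5], "turn": 0, "jaw": 255},
    {"xyz": [-1.5, 1.8, -7.5], "turn": 0, "jaw": 255},
    {"xyz": [-3.5, 4.2, -7.5], "turn": 0, "jaw": 255},
    {"xyz": [-5.5, 6.5, -7.5], "turn": 0, "jaw": 255},
  ],
)

```text
clock: 6.4
position: [0.6173, -0.1909, 0.1586]
ee_rot: [-3.071, -0.632, 0.015]
force: [0.1, -1.3, -1.7]
width: 0.278
```

```bash
python3 mv.py .591 -.276 .14
```

```text
t 6.4 pos [ 0.6173 -0.1909  0.1586] F [ 0.1 -1.3 -1.7] w 0.278 yaw tool x 23.27 zdir [-0.011  0.005 -1.   ]
delta cm [-5.76  6.8   1.85]
```

Call:
arm_command(
  deltas=[
    {"xyz": [-2, 2.3, 0], "turn": 0, "jaw": 255},
    {"xyz": [-4, 4.6, 0], "turn": 0, "jaw": 255},
    {"xyz": [-5.7, 6.7, 0.5], "turn": 0, "jaw": 255},
    {"xyz": [-5.7, 6.7, 1.5], "turn": 0, "jaw": 255},
    {"xyz": [-5.7, 6.7, 2], "turn": 0, "jaw": 255},
  ],
)

```text
clock: 6.82
position: [0.5897, -0.2772, 0.137]
ee_rot: [-3.072, -0.626, 0.017]
force: [-0.1, 0.2, -0.7]
width: 0.283
```

```bash
python3 mv.py .591 -.276 .1128
```

```text
t 6.82 pos [ 0.5897 -0.2772  0.137 ] F [-0.1  0.2 -0.7] w 0.283 yaw tool x 23.04 zdir [-0.012  0.004 -1.   ]
delta cm [ 0.2  -0.04  2.42]
```

Pressing to about 5 mm in (2.4 + 0.5 cm down).

Call:
arm_command(
  deltas=[
    {"xyz": [0.1, 0, 0.7], "turn": 0, "jaw": 255},
    {"xyz": [0.1, 0, 1.4], "turn": 0, "jaw": 255},
    {"xyz": [0.1, 0, 2], "turn": 0, "jaw": 255},
    {"xyz": [0.1, 0, 2.5], "turn": 0, "jaw": 255},
    {"xyz": [0.1, 0, 2.7], "turn": 0, "jaw": 255},
  ],
)

```text
clock: 7.23
position: [0.5906, -0.2756, 0.1094]
ee_rot: [-3.071, -0.628, 0.018]
force: [-0.8, 2.2, 2.7]
width: 0.279
```

Call:
arm_command(
  deltas=[
    {"xyz": [0, 0, 0.3], "turn": 0, "jaw": 255},
    {"xyz": [0, 0, 0.3], "turn": 0, "jaw": 255},
    {"xyz": [0, 0, 0.3], "turn": 0, "jaw": 255},
    {"xyz": [0, 0, 0.3], "turn": 0, "jaw": 255},
  ],
)

```text
clock: 7.57
position: [0.5907, -0.2755, 0.1069]
ee_rot: [-3.071, -0.628, 0.017]
force: [-1.6, 0.2, 4.3]
width: 0.279
```

```bash
python3 mv.py .591 -.276 .1128;python3 - <<'E'
from cell import get_image
import cv2
d=get_image("side");a=cv2.resize(d["frame"][230:360,260:400],None,fx=4,fy=4);cv2.imwrite("pics/side5.png",a[:,:,::-1])
d=get_image("scene");a=cv2.resize(d["frame"][100:220,190:330],None,fx=4,fy=4);cv2.imwrite("pics/scene5.png",a[:,:,::-1])
E
```

```text
t 7.57 pos [ 0.5907 -0.2755  0.1069] F [-1.6  0.2  4.3] w 0.279 yaw tool x 23.12 zdir [-0.012  0.005 -1.   ]
delta cm [ 0.    0.06 -0.59]
```

View pics/side5.png

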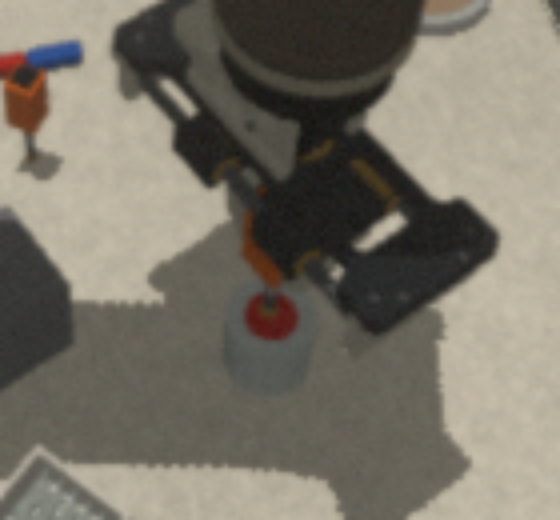

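View pics/scene5.png

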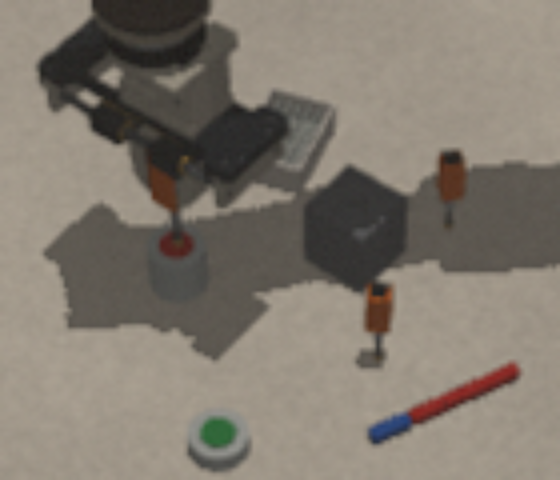

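In both views the tip is on the red spot (side crop (270,312), scene crop (177,243)). Fz is +4.3 N at about 6 mm in, so step 2 is done. Moving towards the block, well above it.

Call:
arm_command(
  deltas=[
    {"xyz": [0, 0, -2], "turn": 0, "jaw": 255},
    {"xyz": [0, 0, -5], "turn": 0, "jaw": 255},
    {"xyz": [1, -1.5, -8], "turn": 0, "jaw": 255},
    {"xyz": [2, -4.5, -9], "turn": 0, "jaw": 255},
    {"xyz": [3.5, -8, -9], "turn": 0, "jaw": 255},
  ],
)

```text
clock: 8.08
position: [0.5939, -0.1912, 0.2005]
ee_rot: [-3.076, -0.621, 0.009]
force: [1.0, -0.3, -1.3]
width: 0.281
```

```bash
python3 mv.py .605 .11 .195
```

```text
t 8.08 pos [ 0.5939 -0.1912  0.2005] F [ 1.  -0.3 -1.3] w 0.281 yaw tool x 22.83 zdir [-0.006  0.002 -1.   ]
delta cm [ 12.71 -27.33   0.6 ]
```

Call:
arm_command(
  deltas=[
    {"xyz": [1.5, -3.3, 0], "turn": 0, "jaw": 255},
    {"xyz": [3.1, -6.7, 0], "turn": 0, "jaw": 255},
    {"xyz": [4.7, -10.1, 0], "turn": 0, "jaw": 255},
    {"xyz": [6.3, -13.5, 0], "turn": 0, "jaw": 255},
    {"xyz": [7.9, -16.9, 0], "turn": 0, "jaw": 255},
  ],
)

```text
clock: 8.5
position: [0.6011, -0.0031, 0.2008]
ee_rot: [-3.077, -0.621, 0.008]
force: [0.9, 0.8, -1.1]
width: 0.278
```

```bash
python3 mv.py .605 .11 .195
```

```text
t 8.5 pos [ 0.6011 -0.0031  0.2008] F [ 0.9  0.8 -1.1] w 0.278 yaw tool x 22.81 zdir [-0.006  0.002 -1.   ]
delta cm [  4.75 -10.27   0.6 ]
```

Call:
arm_command(
  deltas=[
    {"xyz": [1.5, -3.3, 0], "turn": 0, "jaw": 255},
    {"xyz": [3.1, -6.7, 0], "turn": 0, "jaw": 255},
    {"xyz": [4.7, -10, 0], "turn": 0, "jaw": 255},
    {"xyz": [4.7, -10, 0], "turn": 0, "jaw": 255},
    {"xyz": [4.7, -10, 0], "turn": 0, "jaw": 255},
  ],
)

```text
clock: 8.92
position: [0.6052, 0.1107, 0.2007]
ee_rot: [-3.074, -0.629, 0.008]
force: [-0.4, -1.3, -1.5]
width: 0.288
```

```bash
python3 mv.py .604 .161 .1
python3 - <<'E'
from cell import get_image
from h import *
d=get_image("wrist");cv2.imwrite("pics/w6.png",d["frame"][:,:,::-1]);np.savez("/tmp/w6.npz",**d)
d=get_image("side");np.savez("/tmp/side6.npz",**d);a=cv2.resize(d["frame"][120:220,220:340],None,fx=5,fy=5);cv2.imwrite("pics/side6.png",a[:,:,::-1])
E
```

```text
t 8.92 pos [0.6052 0.1107 0.2007] F [-0.4 -1.3 -1.5] w 0.288 yaw tool x 23.12 zdir [-0.006  0.003 -1.   ]
delta cm [ 1.91 -4.62 10.08]
```

View pics/w6.png

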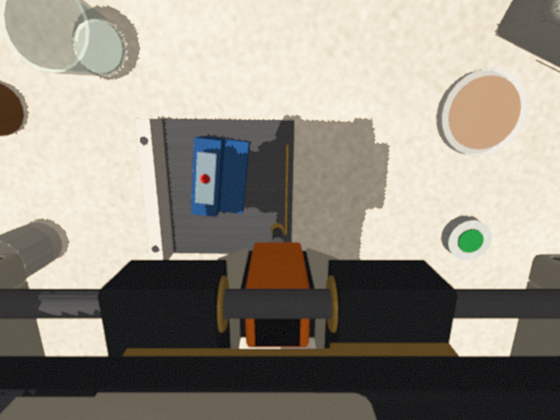

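View pics/side6.png

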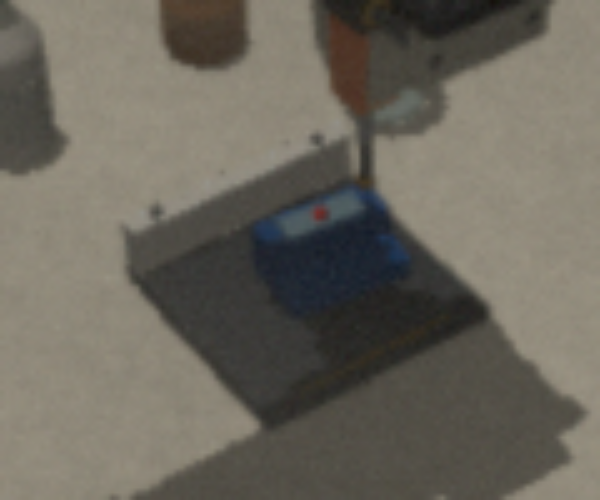

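The wrist view shows the block clearly: top (205,178), ledge (233,178), fence at (155,190). I'll measure all three from it.

Run:
```python
from h import *
d=load("/tmp/w6.npz");w=pts(d);H=hsv(d)
def rect(m,h,nm):
    k,l,st,c=cv2.connectedComponentsWithStats(m.astype(np.uint8)); i=1+st[1:,4].argmax()
    v,u=np.nonzero(l==i);q=np.array([ray(d,a,b,h) for a,b in zip(u,v)]);r=cv2.minAreaRect((q[:,:2]*1000).astype(np.float32))
    print(nm,np.round(r[0],1),np.round(r[1],1),round(r[2],2),len(q))
reg=(abs(w[...,0]-.59)<.15)&(abs(w[...,1]-.17)<.15)
bl=(np.hypot(w[...,0]-.6,w[...,1]-.173)<.06)
blue=cv2.inRange(H,(95,60,20),(130,255,255))>0
rect(bl&(abs(w[...,2]-.048)<.004),.048,"top")
rect(bl&blue&(abs(w[...,2]-.028)<.004),.028,"ledge")
rect(reg&(abs(w[...,2]-.048)<.004)&(H[...,1]<60)&(H[...,2]>110),.048,"fence")
# fence visible inner edge direction, plate
pl=reg&(abs(w[...,2]-.014)<.004)
rect(pl,.014,"plate")
m=(cv2.inRange(H,(0,150,60),(4,255,255))>0)&bl
v,u=np.nonzero(m);print("dot",ray(d,u.mean(),v.mean(),.048).round(4),len(u))
```

```text
top [596.  183.6] [75.9 26.6] 16.57 2096
ledge [603.2 160.4] [75.5 25.1] 16.66 1743
fence [560.5 229.2] [140.9  14.7] 22.54 2022
plate [584.6 159.9] [150.2 138. ] 22.62 12095
dot [0.5956 0.1851 0.048 ] 53
```

Block yaw is 16.6° and fixture yaw 22.6°. Ledge centre is (0.603, 0.1605) and the fence inner face is at n≈-0.009 m. The rectangle sizes match those given. Moving over the ledge.

```bash
python3 mv.py .603 .1605 .105
```

```text
t 9.02 pos [0.6057 0.1063 0.2006] F [-0.5 -0.6 -2. ] w 0.282 yaw tool x 22.79 zdir [-0.006  0.001 -1.   ]
delta cm [ 1.9  -5.07  9.57]
```

Call:
arm_command(
  deltas=[
    {"xyz": [0.7, -2, 0], "turn": 0, "jaw": 255},
    {"xyz": [1.4, -4, 1], "turn": 0, "jaw": 255},
    {"xyz": [1.9, -5, 3], "turn": 0, "jaw": 255},
    {"xyz": [1.9, -5, 5], "turn": 0, "jaw": 255},
    {"xyz": [1.9, -5, 6], "turn": 0, "jaw": 255},
  ],
)

```text
clock: 9.43
position: [0.6026, 0.1582, 0.1384]
ee_rot: [-3.079, -0.619, 0.013]
force: [-0.5, -0.4, -1.5]
width: 0.281
```

```bash
python3 mv.py .603 .1605 .105
```

```text
t 9.43 pos [0.6026 0.1582 0.1384] F [-0.5 -0.4 -1.5] w 0.281 yaw tool x 22.72 zdir [-0.009 -0.001 -1.   ]
delta cm [ 0.15 -0.18  3.33]
```

Call:
arm_command(
  deltas=[
    {"xyz": [0.1, -0.1, 1], "turn": 0, "jaw": 255},
    {"xyz": [0.1, -0.1, 2], "turn": 0, "jaw": 255},
    {"xyz": [0.1, -0.1, 3], "turn": 0, "jaw": 255},
    {"xyz": [0.1, -0.1, 3.2], "turn": 0, "jaw": 255},
    {"xyz": [0.1, -0.1, 3.2], "turn": 0, "jaw": 255},
  ],
)

```text
clock: 9.85
position: [0.6027, 0.1589, 0.1058]
ee_rot: [-3.079, -0.618, 0.015]
force: [0.0, 0.6, -0.5]
width: 0.282
```

```bash
cat > st.py <<'E'
import sys
from cell import get_image
from h import *
i=sys.argv[1]
d=get_image("side");np.savez(f"/tmp/side{i}.npz",**d);a=cv2.resize(d["frame"][120:220,230:350],None,fx=5,fy=5,interpolation=cv2.INTER_CUBIC);cv2.imwrite(f"pics/side{i}.png",a[:,:,::-1])
d=get_image("scene");np.savez(f"/tmp/scene{i}.npz",**d);a=cv2.resize(d["frame"][215:315,250:370],None,fx=5,fy=5,interpolation=cv2.INTER_CUBIC);cv2.imwrite(f"pics/scene{i}.png",a[:,:,::-1])
d=get_image("wrist");np.savez(f"/tmp/w{i}.npz",**d);cv2.imwrite(f"pics/w{i}.png",d["frame"][:,:,::-1])
E
python3 mv.py .603 .1605 .0958;python3 st.py 7
```

```text
t 9.85 pos [0.6027 0.1589 0.1058] F [ 0.   0.6 -0.5] w 0.282 yaw tool x 22.68 zdir [-0.009 -0.001 -1.   ]
delta cm [ 0.1  -0.13  1.  ]
```

View pics/side7.png

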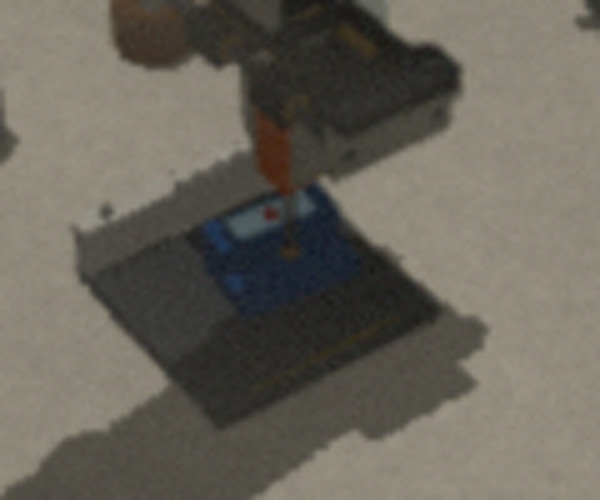

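View pics/scene7.png

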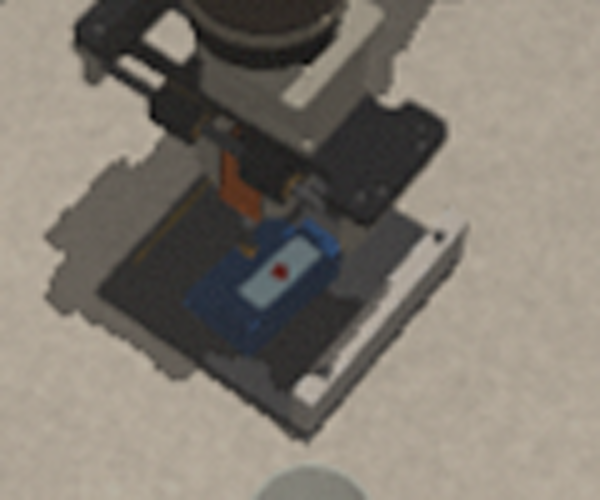

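View pics/w7.png

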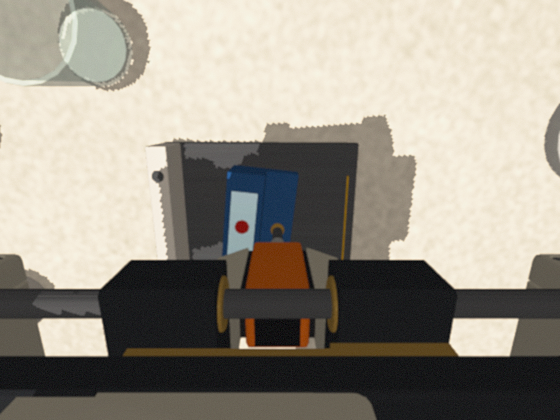

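Run:
```python
from h import *
a=np.radians(16.6);ex=np.array([np.cos(a),np.sin(a)]);ey=np.array([-ex[1],ex[0]])
for n in("side7","scene7","w7"):
    d=load(f"/tmp/{n}.npz");H=hsv(d);w=pts(d)
    near=np.hypot(w[...,0]-.6,w[...,1]-.17)<.06
    m=(cv2.inRange(H,(0,120,50),(5,255,255))>0)&near&(abs(w[...,2]-.048)<.005)
    v,u=np.nonzero(m);dot=ray(d,u.mean(),v.mean(),.048)
    b=(cv2.inRange(H,(8,70,50),(30,255,255))>0)&near&(abs(w[...,2]-.042)<.011)
    v,u=np.nonzero(b);print(n,u.mean(),v.mean(),len(u))
    t=ray(d,u.mean(),v.mean(),.043);q=(t-dot)[:2]
    print(dot.round(4),t.round(4),"tip rel dot in block x,y",(q@ex).round(4),(q@ey).round(4))
```

```text
side7 287.5 170.0 2
[nan nan nan] [0.6021 0.1585 0.043 ] tip rel dot in block x,y nan nan
scene7 299.2 264.4 5
[0.5967 0.186  0.048 ] [0.6028 0.1622 0.043 ] tip rel dot in block x,y -0.001 -0.0245
w7 277.0735294117647 227.55882352941177 68
[0.5954 0.1846 0.048 ] [0.603  0.1606 0.043 ] tip rel dot in block x,y 0.0004 -0.0251<stdin>:7: RuntimeWarning: Mean of empty slice.
  ret = ret.dtype.type(ret / rcount)
```

The tip is centred on the ledge (block x≈0, y≈-13 mm). Setting it down about 4 mm in.

Call:
arm_command(
  deltas=[
    {"xyz": [0, 0, 0.4], "turn": 0, "jaw": 255},
    {"xyz": [0, 0, 0.8], "turn": 0, "jaw": 255},
    {"xyz": [0, 0, 1.2], "turn": 0, "jaw": 255},
    {"xyz": [0, 0, 1.4], "turn": 0, "jaw": 255},
    {"xyz": [0, 0, 1.4], "turn": 0, "jaw": 255},
  ],
)

```text
clock: 10.42
position: [0.6035, 0.1598, 0.0929]
ee_rot: [-3.079, -0.619, 0.011]
force: [0.8, 0.4, 2.7]
width: 0.28
```

```bash
python3 mv.py .6 .17 .0915
```

```text
t 10.42 pos [0.6035 0.1598 0.0929] F [0.8 0.4 2.7] w 0.28 yaw tool x 22.72 zdir [-0.007 -0.    -1.   ]
delta cm [ 0.07 -1.08  0.14]
```

Contact, with Fz up about 4 N. Sliding slowly along -tool y (the fence normal); about 44 mm is expected.

Call:
arm_command(
  deltas=[
    {"xyz": [0, -0.3, 0], "turn": 0, "jaw": 255},
    {"xyz": [0, -0.6, 0], "turn": 0, "jaw": 255},
    {"xyz": [0, -0.9, 0.1], "turn": 0, "jaw": 255},
    {"xyz": [0, -1.2, 0.1], "turn": 0, "jaw": 255},
    {"xyz": [0, -1.4, 0.1], "turn": 0, "jaw": 255},
  ],
)

```text
clock: 10.83
position: [0.5982, 0.1727, 0.0921]
ee_rot: [-3.079, -0.619, 0.01]
force: [1.5, -3.7, 3.6]
width: 0.28
```

```bash
python3 mv.py .5866 .2006 .0915; python3 st.py 8
```

```text
t 10.83 pos [0.5982 0.1727 0.0921] F [ 1.5 -3.7  3.6] w 0.28 yaw tool x 22.72 zdir [-0.007 -0.    -1.   ]
delta cm [ 0.01 -3.02  0.07]
```

View pics/w8.png

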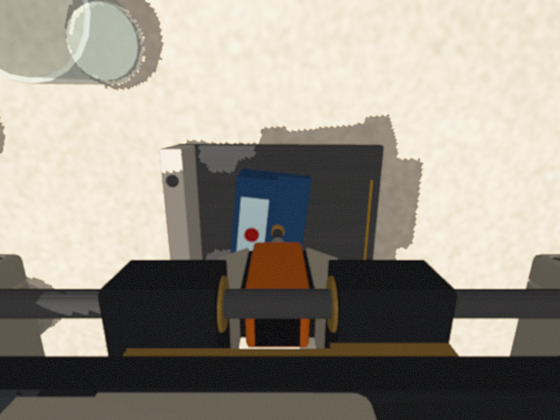

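The ball (278,232) is against the step face and the block is moving with it, at about 4 N side force. Continuing.

Call:
arm_command(
  deltas=[
    {"xyz": [0, -0.4, 0], "turn": 0, "jaw": 255},
    {"xyz": [0, -0.8, 0], "turn": 0, "jaw": 255},
    {"xyz": [0, -1.2, 0], "turn": 0, "jaw": 255},
    {"xyz": [0, -1.6, 0.1], "turn": 0, "jaw": 255},
    {"xyz": [0, -1.8, 0.1], "turn": 0, "jaw": 255},
  ],
)

```text
clock: 11.4
position: [0.5907, 0.1905, 0.091]
ee_rot: [-3.078, -0.62, 0.011]
force: [1.8, -3.7, 2.4]
width: 0.283
```

```bash
python3 mv.py .5866 .2006 .0915; python3 st.py 9
```

```text
t 11.4 pos [0.5907 0.1905 0.091 ] F [ 1.8 -3.7  2.4] w 0.283 yaw tool x 22.79 zdir [-0.007  0.    -1.   ]
delta cm [ 0.01 -1.09 -0.05]
```

View pics/w9.png

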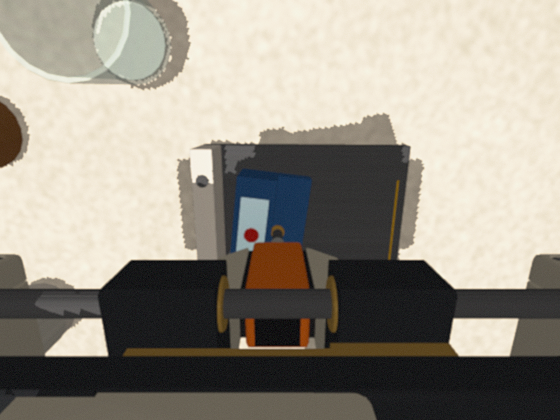

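About 1 cm to go. The block is still about 6° askew. Going slower now.

Call:
arm_command(
  deltas=[
    {"xyz": [0, -0.2, 0], "turn": 0, "jaw": 255},
    {"xyz": [0, -0.3, 0], "turn": 0, "jaw": 255},
    {"xyz": [0, -0.5, 0], "turn": 0, "jaw": 255},
    {"xyz": [0, -0.6, 0], "turn": 0, "jaw": 255},
    {"xyz": [0, -0.7, 0], "turn": 0, "jaw": 255},
  ],
)

```text
clock: 11.97
position: [0.588, 0.1968, 0.0912]
ee_rot: [-3.078, -0.62, 0.011]
force: [2.9, -4.4, 2.9]
width: 0.28
```

```bash
python3 mv.py .5866 .2006 .0915
```

```text
t 11.97 pos [0.588  0.1968 0.0912] F [ 2.9 -4.4  2.9] w 0.28 yaw tool x 22.77 zdir [-0.007  0.001 -1.   ]
delta cm [ 0.02 -0.41 -0.03]
```

Call:
arm_command(
  deltas=[
    {"xyz": [0, -0.1, 0], "turn": 0, "jaw": 255},
    {"xyz": [0, -0.2, 0], "turn": 0, "jaw": 255},
    {"xyz": [0, -0.3, 0], "turn": 0, "jaw": 255},
    {"xyz": [0, -0.4, 0], "turn": 0, "jaw": 255},
    {"xyz": [0, -0.4, 0], "turn": 0, "jaw": 255},
  ],
)

```text
clock: 12.38
position: [0.587, 0.2002, 0.0913]
ee_rot: [-3.078, -0.62, 0.01]
force: [3.1, -5.2, 2.9]
width: 0.279
```

```bash
python3 mv.py .5866 .2006 .0915; python3 st.py 10
```

```text
t 12.38 pos [0.587  0.2002 0.0913] F [ 3.1 -5.2  2.9] w 0.279 yaw tool x 22.76 zdir [-0.006  0.    -1.   ]
delta cm [-0.02 -0.05 -0.02]
```

View pics/w10.png

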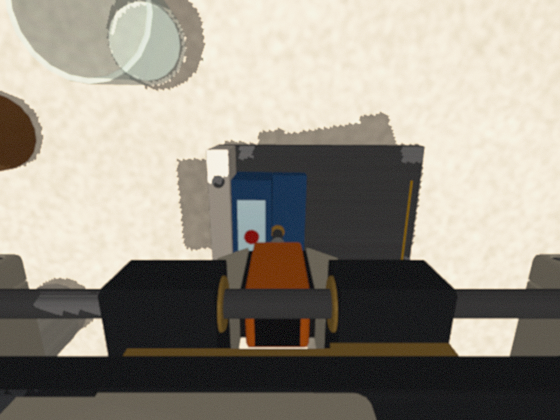

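The block is almost square against the fence, at about 6 N side force. I'll raise it towards 10–12 N.

Call:
arm_command(
  deltas=[
    {"xyz": [0, -0.1, 0], "turn": 0, "jaw": 255},
    {"xyz": [0, -0.2, 0], "turn": 0, "jaw": 255},
    {"xyz": [0, -0.3, 0.1], "turn": 0, "jaw": 255},
    {"xyz": [0, -0.3, 0.1], "turn": 0, "jaw": 255},
  ],
)

```text
clock: 12.87
position: [0.5867, 0.201, 0.0902]
ee_rot: [3.08, 0.618, -0.009]
force: [4.5, -8.5, 3.6]
width: 0.278
```

```bash
python3 mv.py .5866 .2006 .0915
```

```text
t 12.87 pos [0.5867 0.201  0.0902] F [ 4.5 -8.5  3.6] w 0.278 yaw tool x 22.68 zdir [-0.005 -0.002 -1.   ]
delta cm [-0.02  0.03 -0.13]
```

Call:
arm_command(
  deltas=[
    {"xyz": [0, -0.2, 0], "turn": 0, "jaw": 255},
    {"xyz": [0, -0.3, 0], "turn": 0, "jaw": 255},
    {"xyz": [0, -0.4, 0], "turn": 0, "jaw": 255},
    {"xyz": [0, -0.4, 0], "turn": 0, "jaw": 255},
    {"xyz": [0, -0.4, 0], "turn": 0, "jaw": 255},
  ],
)

```text
clock: 13.28
position: [0.5865, 0.2015, 0.0903]
ee_rot: [3.077, 0.613, -0.008]
force: [4.7, -8.7, 3.5]
width: 0.283
```

```bash
python3 mv.py .5866 .2006 .0915; python3 st.py 11;python3 - <<'E'
from h import *
for n in("w11","scene11","side11"):
    d=load(f"/tmp/{n}.npz");w=pts(d);H=hsv(d)
    def rect(m,h,nm):
        k,l,st,c=cv2.connectedComponentsWithStats(m.astype(np.uint8)); 
        if k<2: return
        i=1+st[1:,4].argmax()
        v,u=np.nonzero(l==i);q=np.array([ray(d,a,b,h) for a,b in zip(u,v)]);r=cv2.minAreaRect((q[:,:2]*1000).astype(np.float32))
        print(n,nm,np.round(r[0],1),np.round(r[1],1),round(r[2],2),len(q))
    reg=(abs(w[...,0]-.59)<.15)&(abs(w[...,1]-.17)<.15)
    blue=cv2.inRange(H,(90,50,20),(130,255,255))>0
    rect(reg&blue&(abs(w[...,2]-.048)<.004),.048,"top")
    rect(reg&blue&(abs(w[...,2]-.028)<.004),.028,"ledge")
    rect(reg&(abs(w[...,2]-.048)<.004)&(H[...,1]<60)&(H[...,2]>110),.048,"fence")
E
```

```text
t 13.28 pos [0.5865 0.2015 0.0903] F [ 4.7 -8.7  3.5] w 0.283 yaw tool x 22.55 zdir [-0.004 -0.005 -1.   ]
delta cm [-0.03  0.09 -0.12]
w11 top [594.  222.9] [48.  25.7] 22.46 1393
w11 ledge [595.  210.2] [55.6 49.7] 22.48 2199
w11 fence [592.4 243.5] [72.3 14.2] 22.4 2146
scene11 top [594.1 223.8] [50.  24.7] 22.8 61
scene11 ledge [607.3 198.6] [61.2 28.9] 46.6 96
scene11 fence [593.2 223.6] [20.2 14.2] 18.55 31
side11 top [563.5 205.9] [35.  28.4] 13.39 55
side11 ledge [587.5 201.6] [78.1 49.9] 22.88 184
side11 fence [530.8 219.4] [51.4 12.4] 24.62 47
```

View pics/w11.png

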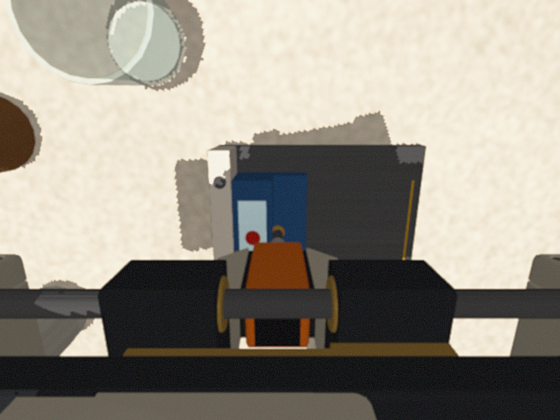

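View pics/scene11.png

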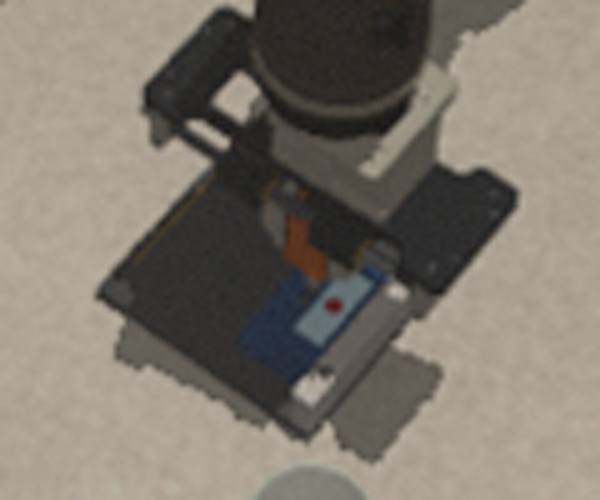

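View pics/side11.png

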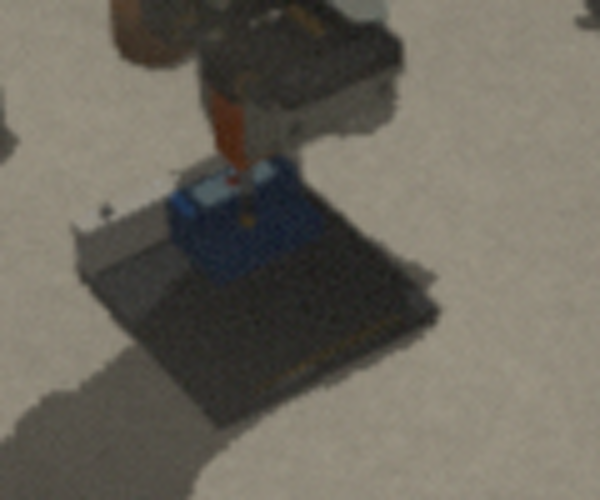

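Run:
```python
from cell import observe,get_image
for i in range(4):
    get_image("wrist");o=observe();print(o["clock"],o["position"].round(4),o["force"].round(1),abs(o["dq"]).max().round(4),o["width"].round(3))
```

```text
Traceback (most recent call last):
AttributeError: 'float' object has no attribute 'round'
```

Run:
```python
from cell import observe,get_image
for i in range(5):
    get_image("wrist");o=observe();print(o["clock"],o["position"].round(4),o["force"].round(1),abs(o["dq"]).max().round(4),o["width"])
```

```text
13.5333 [0.5865 0.2015 0.0903] [  4.7 -11.    3.6] 0.002 0.28181360843302883
13.5833 [0.5865 0.2015 0.0903] [  4.9 -10.9   3.8] 0.0021 0.2836900397266544
13.6333 [0.5865 0.2015 0.0903] [  4.3 -10.1   3.8] 0.0014 0.27812505241687036
13.6833 [0.5865 0.2015 0.0903] [  5.6 -11.    4.2] 0.0023 0.279976615432629
13.7333 [0.5865 0.2015 0.0903] [  5.2 -10.4   4.1] 0.0015 0.27681198943319113
```

The push is steady: about 11.5 N into the fence and about 5 N down, with the arm still. Handing in.

```bash
python3 -c "
from cell import sign_off,observe
print(sign_off());o=observe();print(o['clock'],o['position'],o['force'])"
```

```text
the job is handed in; nothing more can be done
None
the job is handed in; nothing more can be done
```

I handed the job in with the probe holding the block flush against the fence. The interface gives no verdict, so the results below are from my own checks.

- **Probe:** I took the large orange probe from its holder. The grip read 26 mm, which matches the handle.
- **Feet:** I pressed the green spot first, with about 5 N of contact at roughly 6 mm of plunger travel. The red spot came next, with a similar force and travel. The block had not been touched at that point.
- **Block:** I set the tip at the middle of the ledge and slid the block to the fence.
- **Last checks:**
  - **Position:** In the wrist view the block's yaw was 22.46° and the fence's 22.4°. The distance between their centres was 19.7 mm, against 20 mm for flush.
  - **Push:** It was steady at about 11.5 N into the fence and 5 N down. Plunger travel was about 5.5 mm, worked out from the tool height rather than measured.
  - **Time:** The clock read about 14 s at hand-in.
- **Disagreements:** At the start the scene and side cameras differed by up to 9 mm in y on the cap. I settled it with the wrist camera. The last scene and side views were partly hidden by the arm, so their fence and ledge fits were unusable, and I relied on the wrist view for the final position.
- **Not checked:** I did not re-measure the bystanders at the end. None looked moved in the pictures I viewed.

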